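# Close and lock the rollers of a bench laminator with its gate lever

### The arm

A 6-joint arm with a two-finger parallel gripper is mounted at the origin on the work surface. World frame = base frame: x ahead of the robot, y to its left, z up, the work surface at z = 0. Lengths are in m, angles in degrees, forces in N, time in s.
With the tool pointing down it reaches from about 0.225 to 0.725 m from the base axis. Payload 3.1 kg.
Tool frame: the origin (TCP) lies midway between the tips of the shut fingers; the grasp point (between the pads) lies 19 mm behind it (grip_point_offset is the distance from the TCP to the grasp point, in m); z points along the fingers, y is the line along which they close (so a half turn about z gives the same grasp; the last joint's range is limited). The gripper opens to 85 mm and grips with 20 to 120 N. Pads are 22 mm wide; open, the fingers measure 114 mm over their backs; the gripper's body (76 mm by 85 mm) begins 54 mm behind the grasp point. The pads swing forward as they close: fully open they stand 13 mm farther back than shut.
Start: joints at [60, 2.75, 5.684, 92.934, 0, 82.678], TCP at [0.202, 0.484, 0.231] pointing down, gripper open.
Joint ranges: [-166.93, 166.93], [-56.73, 111.36], [-69.38, 81.34], [-121.58, 131.49], [-85.45, 84.26], [-180, 180]. Speed limits (degrees/s): [159.86, 159.86, 180, 180, 180, 180].

### API

Orientations are given as a 3x3 rotation matrix whose columns are the frame's x, y, z axes.
In Python, from station import get_state, capture, sign_off, grip_point_offset gives the robot as it stands. The module is installed in compiled form; this text tells all that it offers.
- The arm moves only by the shell command python3 -m handwheel 'ROWS' [OPENING] [FORCE]. ROWS is JSON, a list that holds one entry, the list of rows, each a list of 6 numbers: the shift along the tool's x, y, z in mm, then the turn, a rotation vector about the tool's x, y, z in degrees. In form: [[[dx, dy, dz, rx, ry, rz], ...]]. A call has 1 to 12 rows; each row is the pose to reach, as a shift and turn from the pose commanded when the call began, along the tool's axes at that moment; what a row does not reach only later rows make up. A row lasts 1/12 s, in which the tool goes at most 41.7 mm and 7.16 degrees, less where a joint would pass 70% of its speed; a pose out of reach is approached as far as the arm can. A call with a gripper value outside its range is refused whole. OPENING is the closure in counts, from 0 (fully open) to 255 (shut), set as the call begins (- or left out, the last holds). The fingers move at their own pace and stop on an object; FORCE is the grip in N (left out, the last holds). Time passes only in rows, so rows that repeat a pose let the fingers close. It gives the time, the measured TCP pose, the force, the opening and the grip force at its end, in the units of the state.
- get_state(): the state, without advancing time (a new reading comes with each control period).
- capture(name): name is "scene" or "top"; returns a dict with "pixels" (384x512x3 uint8, red, green, blue), "camera_matrix" (3x3 intrinsics, pixels), "k1" (the pictures are not rectified: a ray, as slopes to the right and down, at radius r is drawn at 1 + k1 r^2 times it, then the intrinsics apply), "position" and "rotation" of the camera in the world. Camera axes: x right, y down, z forward; pixel columns grow to the right and rows downward; lengths in m; the calibration is good to about 2 mm. A picture is of the moment at which its call begins. There is no depth.
- sign_off(): hands the job in; it is judged then, once.
The state is a dict: "t": time; "joints": joint angles; "dq": joint speeds; "joint_efforts": joint torques, N m; "ee_pos": TCP position; "orientation": TCP orientation; "contact_force": force on the tool from outside, world axes, zero at the start; "torque": the same for the moment, N m; "grip_width": finger opening in m; "gripper_force": force on a finger pad.
Only numpy, scipy, OpenCV 4.12 (cv2) and the standard library are available. Lean on these libraries where they do the work, as an engineer would, in place of code of your own. Each camera call takes 0.05 s, during which the arm holds its last target. There are 200 camera calls.

### The job

A board is waiting between the open rollers of the laminator. With your fingertips, gently push the knob of the roller lever to the back of its L-shaped slot, then push it sideways into the locking notch right to the notch's end, and leave it there. Only push the lever: do not grip the knob, pick nothing up, and leave the board and the things beside the machine where they are.

Things in the scene. Friction and masses are not known exactly. Their poses are not given: they have to be found in the camera images.
- laminator: White bench roll laminator, 300 mm deep (x), 550 mm wide (y), fixed. Origin: centre of its underside, at bench height; own x points from feed to delivery side (away from the robot), y to its left, z up. Two end cabinets 110 mm wide, 150 mm high; between them rollers, a feed table 100 mm high reaching to x = -205 mm, and a film roll (top 201 mm high) at x = 88 mm.
- gate: Steel gate plate in the top of the left cabinet (its top 154 mm above the bench), axes as the laminator's. Origin: at bench height, plumb below the middle of the long leg. L-shaped slot: the long leg runs along x, 14 mm wide; at its back end (+x) the short leg, the locking notch, 16 mm wide, turns off towards +y (outwards).
- knob: Black cylindrical knob, 30 mm across, 36 mm high, atop the lever's 10 mm steel stem. Origin: its centre; z up along the stem. Its underside stays over 35 mm above the gate plate. Friction holds the lever where it is left; moving it takes about 5 N at the knob along the long leg, 3 N sideways. It goes sideways only when fully back; once in the notch it cannot come forward.
- lever_pivot (a point): Fixed point in the left cabinet, 75 mm above the bench, about which the lever tilts. The knob's centre moves on a sphere of 155 mm radius about it: 117 mm along the long leg (219 mm above the bench at either end, 230 mm half-way), then 49 mm sideways in the notch (211 mm high at its end).
- lever_swing (a joint): Fore-aft swing of the lever: 0 rad with the knob at the front (feed) end of the long leg, rollers open; grows as the knob goes back; 0.776 rad is the hard stop at the back end, rollers closed. The notch can be entered from about 0.725 rad. At the start 0 to 0.25 rad.
- lever_side (a joint): Sideways swing of the lever: 0 rad in the long leg (it has about 0.03 rad of play there), 0.32 rad at the hard stop at the end of the locking notch.
- gate_corner (a point): Fixed point of the machine: where the knob's centre is when the lever stands at the back end of the long leg (the corner of the L).
- gate_end (a point): Fixed point of the machine: where the knob's centre is when the lever stands at the end of the locking notch.
- board: Loose grey-brown bookbinder's board, 150 x 210 x 4 mm, flat on the feed table with its leading edge between the rollers. Origin: centre of its underside. To be left alone.
- glue: Loose white glue bottle, 60 mm across, 150 mm tall, standing on the bench outside the left cabinet. Origin: centre of its underside. To be left alone.
- tape: Loose roll of clear tape, 90 mm across, 25 mm high, lying flat on the bench outside the left cabinet. Origin: centre of its underside. To be left alone.
- offcuts: Loose little stack of board offcuts, 120 x 70 x 30 mm, on the bench outside the left cabinet. Origin: centre of its underside. To be left alone.

How it is judged:
By the outcome, as a careful person would: the job done as asked, in the order asked, and still so for the second after the job is handed in, with the robot touching nothing.
It also fails if it takes over 42 s, if anything falls off the work surface, if the arm or the gripper's body presses on something with over 40 N, if the wrist force passes 120 N, or if a joint passes its speed limit or range.

## Working session

There is one attempt and no reset: what is moved stays moved. The work goes in short steps, Python scripts to look and compute and a shell command to move; the robot and the scene stay as the last step left them, time stands still between calls to the robot, and variables do not carry over. Pictures are saved under pics/ and viewed, at most 10 in all, crops included, and the job is handed in when it is done.

```bash
mkdir -p pics
python3 - <<'E'
from station import *
import cv2
print(get_state(), grip_point_offset)
for n in("scene","top"):
    c=capture(n);cv2.imwrite(f"pics/{n}0.png",c["pixels"][:,:,::-1])
    print(n,c["camera_matrix"],c["k1"],c["position"],c["rotation"])
E
```

```text
{'t': 0.0, 'joints': array([ 6.00001758e+01,  2.79032336e+00,  5.59099840e+00,  9.29319979e+01,
       -8.56738395e-04,  8.26779979e+01]), 'dq': array([ 0.04265419,  0.00029325, -0.03999325, -0.00435641,  0.02973266,
       -0.14297254]), 'joint_efforts': array([ 4.54809760e-04, -3.38788104e+01,  3.20013034e+01,  2.04708602e-02,
        1.06579303e-04,  6.63457897e-06]), 'ee_pos': array([0.20212153, 0.48387852, 0.23013508]), 'orientation': array([[-9.22687245e-01,  3.85547615e-01, -1.13305186e-03],
       [ 3.85549181e-01,  9.22685136e-01, -1.99242327e-03],
       [ 2.77276071e-04, -2.27523076e-03, -9.99997373e-01]]), 'contact_force': array([ 0.68760456, -0.24113334, -0.64716666]), 'torque': array([-0.04384525, -0.02781447, -0.00808404]), 'gripper_force': 0.0, 'grip_width': 0.08504485017069088} 0.0187
scene [[448.09203687   0.         263.0254718 ]
 [  0.         448.09203687 187.53260436]
 [  0.           0.           1.        ]] 0.004578542821806614 [1.12772767 0.66921687 1.05253948] [[-0.77250882  0.45546874 -0.44246847]
 [ 0.63499719  0.55732616 -0.53494497]
 [ 0.00294854 -0.69421594 -0.71976075]]
top [[466.02815401   0.         255.67496392]
 [  0.         466.02815401 191.66140807]
 [  0.           0.           1.        ]] -0.014215099238233012 [0.45060037 0.02983216 1.31507284] [[-0.01196222 -0.99598306  0.08873918]
 [-0.9999121   0.01140736 -0.00675724]
 [ 0.00571782 -0.08881221 -0.99603198]]
```

View pics/scene0.png

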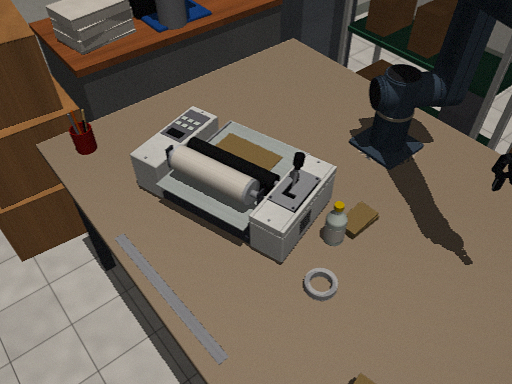

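View pics/top0.png

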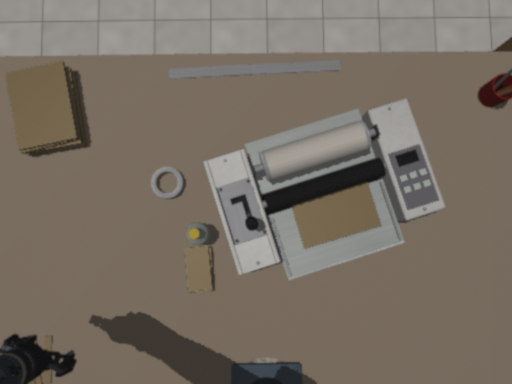

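The scene view shows the lever at (299,160), with the glue, offcuts and tape outside the left cabinet. In the top view the knob is near (251,223) and the notch turns left at about (245,198). The laminator is yawed about +15°.

```bash
cat > h.py <<'E'
import numpy as np, cv2
from station import *
def ray(c,u,v):
    k=c["camera_matrix"];d=np.array([(u-k[0,2])/k[0,0],(v-k[1,2])/k[1,1]]);s=d.copy()
    for _ in range(5): s=d/(1+c["k1"]*(s@s))
    return c["position"],c["rotation"]@np.array([*s,1.])
def onz(c,u,v,z):
    p,d=ray(c,u,v);return p+d*(z-p[2])/d[2]
def cross(a,b):
    (p,d),(q,e)=a,b
    s,t=np.linalg.lstsq(np.c_[d,-e],q-p,rcond=None)[0]
    return (p+s*d+q+t*e)/2,np.linalg.norm(p+s*d-q-t*e)
def proj(c,P):
    x=c["rotation"].T@(np.asarray(P)-c["position"]);s=x[:2]/x[2];s=s*(1+c["k1"]*(s@s))
    return c["camera_matrix"][:2,:2]@s+c["camera_matrix"][:2,2]
E
python3 - <<'E'
import cv2,numpy as np
a=cv2.imread("pics/top0.png")[140:290,170:320];b=cv2.imread("pics/scene0.png")[140:240,240:360]
a=cv2.resize(a,(600,600),interpolation=cv2.INTER_CUBIC)
cv2.imwrite("pics/c1.png",np.clip(a*1.5,0,255).astype('uint8'))
b=cv2.resize(b,(720,600),interpolation=cv2.INTER_CUBIC);cv2.imwrite("pics/c2.png",np.clip(b*1.5,0,255).astype('uint8'))
E
```

```text
(no output)
```

View pics/c1.png

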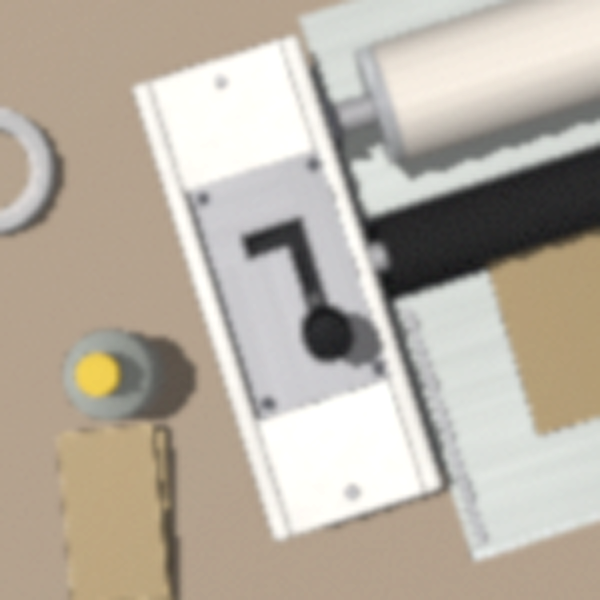

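View pics/c2.png

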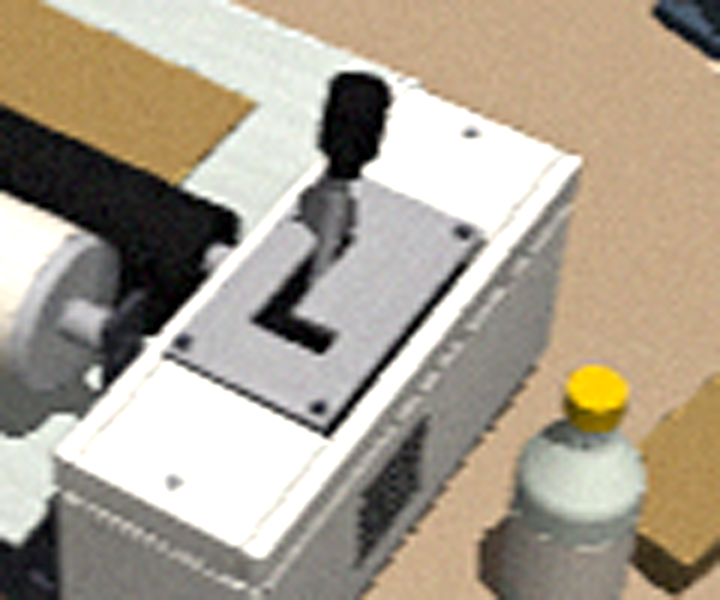

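The top crop shows the knob top at (326,333), the gate screws at (203,199), (313,164), (267,404) and (378,369), the slot's back corner at (302,218) and the notch end at (245,243). In the scene crop the knob centre is at (354,124).

Run:
```python
from h import *
np.set_printoptions(precision=4,suppress=True)
T=capture("top");S=capture("scene")
t=lambda x,y:(170+(x+.5)/4-.5,140+(y+.5)/4-.5)
s=lambda x,y:(240+(x+.5)/6-.5,140+(y+.5)/6-.5)
sc=[onz(T,*t(*p),.154)[:2] for p in[(203,199),(313,164),(267,404),(378,369)]]
ss=[onz(S,*s(*p),.154)[:2] for p in[(320,407),(183,342),(463,231)]]
print("screws top",sc,"\nscene",ss)
ax=(sc[0]+sc[1]-sc[2]-sc[3])/2; yaw=np.arctan2(ax[1],ax[0]);print("yaw",np.degrees(yaw),np.linalg.norm(ax))
R=np.array([[np.cos(yaw),-np.sin(yaw)],[np.sin(yaw),np.cos(yaw)]])
m=np.mean(sc,0);print("mid",m)
for n,p in dict(corner=(302,218),nend_t=(243,241),nend_b=(251,257),inner=(291,242),leg_r=(319,285),leg_l=(303,288)).items():
    print(n,R.T@(onz(T,*t(*p),.154)[:2]-m))
for n,p in dict(corner=(252,319),nend_o=(325,354),nend_i=(336,334),inner=(290,310)).items():
    print("S",n,R.T@(onz(S,*s(*p),.154)[:2]-m))
K,e=cross(ray(T,*t(326,331)),ray(S,*s(354,122)));print("knob",K,e,R.T@(K[:2]-m))
for n,p,z in(("cabFL",(275,540),.15),("cabBL",(135,88),.15),("cabBR",(298,37),.15),("cabFR",(440,487),.15),("glue",(97,375),.15)):
    q=onz(T,*t(*p),z)[:2];print(n,q,R.T@(q-m))
```

```text
screws top [array([0.5608, 0.1102]), array([0.582 , 0.0412]), array([0.4328, 0.0712]), array([0.4536, 0.0022])] 
scene [array([0.5604, 0.109 ]), array([0.5822, 0.0402]), array([0.4333, 0.0693])]
yaw 16.90522059827428 0.1340286875699436
mid [0.5073 0.0562]
corner [ 0.0368 -0.0193]
nend_t [0.0342 0.0201]
nend_b [0.0231 0.0183]
inner [ 0.0246 -0.0083]
leg_r [-0.0063 -0.0169]
leg_l [-0.0051 -0.0068]
S corner [ 0.0373 -0.0187]
S nend_o [0.0374 0.0204]
S nend_i [0.0239 0.0182]
S inner [ 0.0227 -0.0071]
knob [0.4761 0.0337 0.2235] 0.0005000976384437749 [-0.0364 -0.0124]
cabFL [0.3491 0.0671] [-0.1482  0.0565]
cabBL [0.632 0.153] [0.1475 0.0563]
cabBR [0.6634 0.0499] [ 0.1475 -0.0515]
cabFR [ 0.3803 -0.0354] [-0.1482 -0.0506]
glue [0.4519 0.177 ] [-0.0179  0.1317]
```

```bash
cat > g.py <<'E'
from h import *
np.set_printoptions(precision=1,suppress=True)
y=np.radians(16.9);R=np.array([[np.cos(y),-np.sin(y),0],[np.sin(y),np.cos(y),0],[0,0,1]]);M=np.array([.5073,.0562,0])
def rep():
    s=get_state();print("t",s["t"],"gate tcp mm",R.T@(s["ee_pos"]-M)*1e3,"F gate",R.T@s["contact_force"],"tool in gate\n",R.T@s["orientation"]*100)
if __name__=="__main__": rep()
E
python3 -m handwheel '[[[-30,-26,1,0,0,-3],[-60,-52,2,0,0,-6],[-90,-79,3,0,0,-10],[-120,-105,4,0,0,-14],[-150,-131,5,0,0,-18],[-180,-158,5,0,0,-22],[-210,-184,6,0,0,-26],[-240,-210,7,0,0,-30],[-270,-237,8,0,0,-34],[-300,-263,9,0,0,-37],[-330,-289,10,0,0,-39.6],[-352,-309,10,0,0,-39.6]]]' 255 20; python3 g.py
```

```text
t: 1.2
ee_pos: [0.4088, 0.0608, 0.2209]
orientation: [[-0.957, -0.291, 0.0], [-0.291, 0.957, -0.001], [-0.0, -0.001, -1.0]]
contact_force: [0.4, 0.5, -0.1]
grip_width: 0.0001
gripper_force: 0.0
t 1.2 gate tcp mm [-92.9  33.  220.9] F gate [ 0.6  0.4 -0.1] tool in gate
 [[-100.     0.     0. ]
 [   0.   100.    -0.1]
 [  -0.    -0.1 -100. ]]
```

```bash
python3 -m handwheel '[[[0,-20,1,0,0,0],[0,-38,2,0,0,0],[0,-45,3,0,0,0],[-4,-45,3,0,0,0],[-10,-45,3,0,0,0],[-15,-45,3,0,0,0],[-19,-45,3,0,0,0],[-23,-45,3,0,0,0],[-27,-45,3,0,0,0],[-31,-45,4,0,0,0],[-35,-45,4,0,0,0],[-39,-45,5,0,0,0]]]'; python3 g.py
python3 - <<'E'
from h import *
a=capture("top")["pixels"][140:290,170:320,::-1];b=capture("scene")["pixels"][130:230,240:360,::-1]
cv2.imwrite("pics/c3.png",np.clip(1.5*np.hstack([cv2.resize(a,(400,400)),cv2.resize(b,(400,400))]),0,255).astype('uint8'))
E
```

```text
t: 2.2
ee_pos: [0.4572, 0.0317, 0.2171]
orientation: [[-0.957, -0.292, -0.003], [-0.292, 0.957, -0.002], [0.003, -0.001, -1.0]]
contact_force: [-4.8, -2.4, 4.3]
grip_width: 0.0001
gripper_force: 2.8
t 2.2 gate tcp mm [-55.   -8.8 217.1] F gate [-5.3 -0.9  4.3] tool in gate
 [[-100.    -0.1   -0.3]
 [  -0.1  100.    -0.1]
 [   0.3   -0.1 -100. ]]
```

View pics/c3.png

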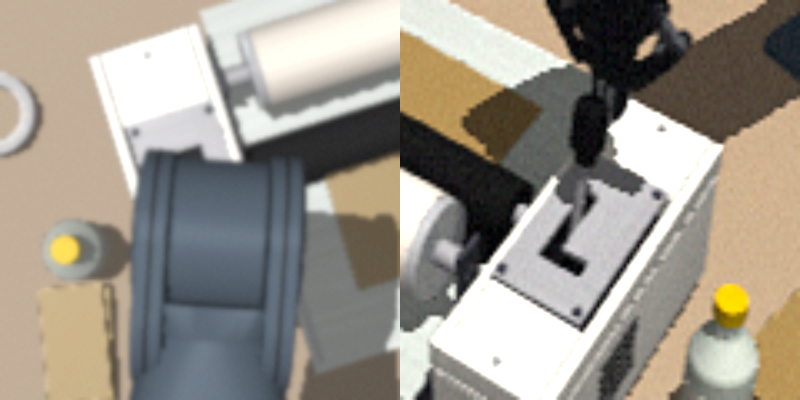

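Fingertips rest on the knob's front (right half, knob near (590,130)), with about 5 N of contact force. I'll keep pushing back while lowering the tool.

```bash
python3 -m handwheel '[[[-5,0,0,0,0,0],[-10,-1,1,0,0,0],[-15,-1,2,0,0,0],[-20,-2,3,0,0,0],[-25,-2,4,0,0,0],[-30,-2,5,0,0,0],[-35,-2,6,0,0,0],[-40,-2,7,0,0,0],[-45,-2,9,0,0,0],[-50,-2,11,0,0,0],[-55,-2,12,0,0,0],[-60,-2,13,0,0,0]]]'; python3 g.py
```

```text
t: 3.3
ee_pos: [0.5165, 0.0475, 0.2032]
orientation: [[-0.957, -0.291, -0.001], [-0.291, 0.957, -0.0], [0.001, -0.0, -1.0]]
contact_force: [-4.5, -1.0, 3.5]
grip_width: -0.0001
gripper_force: 2.3
t 3.3 gate tcp mm [  6.3 -11.  203.2] F gate [-4.6  0.3  3.5] tool in gate
 [[-100.    -0.    -0.1]
 [  -0.   100.    -0. ]
 [   0.1   -0.  -100. ]]
```

```bash
python3 -m handwheel '[[[-4,0,1,0,0,0],[-8,0,2,0,0,0],[-11,0,2,0,0,0],[-14,0,3,0,0,0],[-16,0,3,0,0,0],[-18,0,3,0,0,0],[-19,0,3,0,0,0]]]'; python3 g.py
```

```text
t: 3.88
ee_pos: [0.5342, 0.053, 0.1993]
orientation: [[-0.957, -0.291, -0.002], [-0.291, 0.957, -0.0], [0.002, 0.001, -1.0]]
contact_force: [-4.9, -1.6, -1.4]
grip_width: 0.0001
gripper_force: 2.3
t 3.8833 gate tcp mm [ 24.8 -10.9 199.3] F gate [-5.1 -0.1 -1.4] tool in gate
 [[-100.    -0.    -0.2]
 [  -0.   100.     0.1]
 [   0.2    0.1 -100. ]]
```

```bash
python3 -m handwheel '[[[-1,0,0,0,0,0],[-2,0,0,0,0,0],[-3,0,0,0,0,0]]]'; python3 g.py;  python3 -m handwheel '[[[-1,0,0,0,0,0],[-2,0,0,0,0,0]]]'; python3 g.py
```

```text
t: 4.13
ee_pos: [0.5364, 0.0537, 0.1989]
orientation: [[-0.957, -0.291, -0.004], [-0.291, 0.957, -0.0], [0.003, 0.001, -1.0]]
contact_force: [-4.9, -1.7, -4.0]
grip_width: 0.0001
gripper_force: 2.7
t 4.1333 gate tcp mm [ 27.1 -10.9 198.9] F gate [-5.2 -0.2 -4. ] tool in gate
 [[-100.    -0.    -0.3]
 [  -0.   100.     0.1]
 [   0.3    0.1 -100. ]]
t: 4.3
ee_pos: [0.5374, 0.054, 0.1986]
orientation: [[-0.957, -0.291, -0.006], [-0.291, 0.957, -0.001], [0.006, 0.001, -1.0]]
contact_force: [-7.8, -1.7, -2.8]
grip_width: 0.0002
gripper_force: 4.3
t 4.3 gate tcp mm [ 28.2 -10.8 198.6] F gate [-7.9  0.6 -2.8] tool in gate
 [[-100.    -0.    -0.6]
 [  -0.   100.     0.1]
 [   0.6    0.1 -100. ]]
```

```bash
python3 -m handwheel '[[[-1,0,0,0,0,0],[-2,0,0,0,0,0],[-2,0,0,0,0,0]]]'; python3 g.py
```

```text
t: 4.55
ee_pos: [0.5376, 0.0541, 0.1986]
orientation: [[-0.957, -0.291, -0.009], [-0.291, 0.957, -0.002], [0.01, 0.001, -1.0]]
contact_force: [-10.3, -4.2, -1.2]
grip_width: -0.0001
gripper_force: 5.7
t 4.55 gate tcp mm [ 28.3 -10.8 198.6] F gate [-11.   -1.   -1.2] tool in gate
 [[-100.     0.    -1. ]
 [   0.   100.     0.1]
 [   1.     0.1 -100. ]]
```

Fully back at the hard stop (x = 28.3 mm, 27 predicted). I'll back off, go round to the inner side and turn the tool.

```bash
python3 -m handwheel '[[[6,0,-2,0,0,0],[16,0,-4,0,0,0],[28,0,-6,0,0,0],[34,-8,-6,0,0,7],[34,-16,-6,0,0,14],[34,-24,-6,0,0,21],[34,-32,-6,0,0,28],[34,-40,-6,0,0,35],[34,-43,-6,0,0,42],[34,-43,-6,0,0,49],[34,-43,-6,0,0,56],[34,-43,-6,0,0,63]]]'; python3 g.py
python3 -m handwheel '[[[0,0,0,0,0,7],[0,0,0,0,0,14],[0,0,0,0,0,21],[0,0,0,0,0,27],[0,0,0,0,0,27]]]'; python3 g.py
```

```text
t: 5.55
ee_pos: [0.5238, 0.0041, 0.2078]
orientation: [[-0.689, 0.724, 0.007], [0.724, 0.689, 0.001], [-0.004, 0.005, -1.0]]
contact_force: [0.1, 0.0, 0.3]
grip_width: 0.0
gripper_force: 0.0
t 5.55 gate tcp mm [  0.6 -54.6 207.8] F gate [0.1 0.  0.3] tool in gate
 [[ -44.9   89.4    0.7]
 [  89.4   44.9   -0.1]
 [  -0.4    0.5 -100. ]]
t: 5.97
ee_pos: [0.5235, 0.0042, 0.2077]
orientation: [[-0.29, 0.957, 0.006], [0.957, 0.29, 0.001], [-0.001, 0.006, -1.0]]
contact_force: [-0.3, -0.8, 0.5]
grip_width: 0.0005
gripper_force: 0.0
t 5.9667 gate tcp mm [  0.4 -54.5 207.7] F gate [-0.6 -0.7  0.5] tool in gate
 [[   0.1  100.     0.6]
 [ 100.    -0.1   -0.1]
 [  -0.1    0.6 -100. ]]
```

```bash
python3 -m handwheel '[[[0,12,0,0,0,0],[0,28,0,0,0,0],[0,44,1,0,0,0],[0,54,2,0,0,0],[0,56,3,0,0,0],[0,56,3,0,0,0]]]'; python3 g.py
python3 - <<'E'
from g import *
c=capture("scene");b=c["pixels"][130:230,240:360,::-1]
b=cv2.resize(b,(720,600));
for P in([.0585,-.0125,.219],[.0585,.0365,.211]):
    u=proj(c,M+R@np.array(P));q=((u-[240,130])*6).astype(int);print(u,q);cv2.circle(b,tuple(int(i) for i in q),4,(0,0,255),-1)
cv2.imwrite("pics/c4.png",np.clip(1.5*b,0,255).astype('uint8'))
E
```

```text
t: 6.47
ee_pos: [0.576, 0.0206, 0.2034]
orientation: [[-0.293, 0.956, 0.002], [0.956, 0.293, 0.0], [-0.0, 0.002, -1.0]]
contact_force: [-0.3, -0.2, -0.2]
grip_width: -0.0001
gripper_force: 0.0
t 6.4667 gate tcp mm [ 55.3 -54.1 203.4] F gate [-0.4 -0.1 -0.2] tool in gate
 [[  -0.3  100.     0.2]
 [ 100.     0.3   -0. ]
 [  -0.     0.2 -100. ]]
[280.1 181.6] [240 309]
[296.  191.2] [336 367]
```

View pics/c4.png

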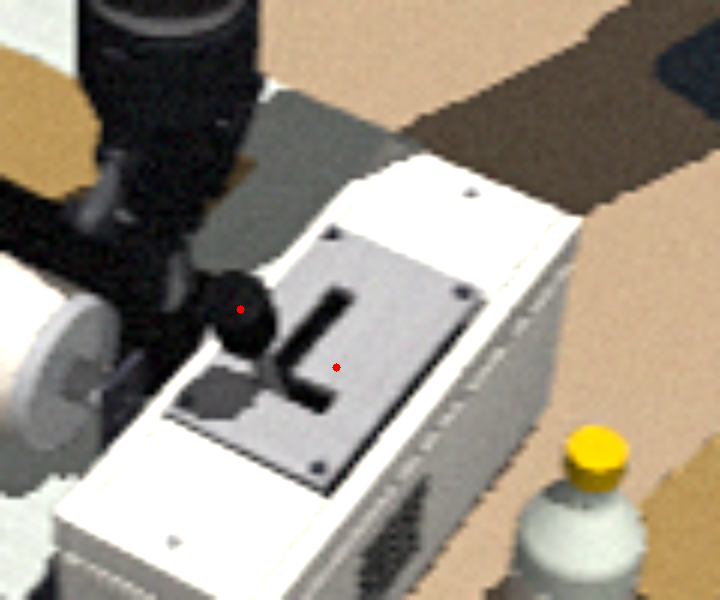

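The knob (crop 240,309) sits right on the predicted corner, with the fingers on its inner side. Now I'll push it sideways.

```bash
python3 -m handwheel '[[[5,0,0,0,0,0],[10,0,0,0,0,0],[14,0,0,0,0,0],[18,0,0,0,0,0],[22,0,0,0,0,0],[26,0,1,0,0,0],[30,0,2,0,0,0],[34,0,3,0,0,0],[38,0,4,0,0,0],[42,0,5,0,0,0],[46,0,6,0,0,0],[50,0,7,0,0,0]]]'; python3 g.py
```

```text
t: 7.52
ee_pos: [0.56, 0.0685, 0.1959]
orientation: [[-0.291, 0.957, -0.001], [0.957, 0.291, 0.0], [0.0, -0.001, -1.0]]
contact_force: [0.3, -2.3, 2.0]
grip_width: 0.0
gripper_force: 1.3
t 7.5167 gate tcp mm [ 54.   -3.5 195.9] F gate [-0.4 -2.3  2. ] tool in gate
 [[  -0.   100.    -0.1]
 [ 100.     0.     0. ]
 [   0.    -0.1 -100. ]]
```

```bash
python3 -m handwheel '[[[3,0,1,0,0,0],[5,0,1,0,0,0],[7,0,2,0,0,0],[8,0,2,0,0,0],[9,0,2,0,0,0]]]'; python3 g.py; python3 -m handwheel '[[[1,0,0,0,0,0],[2,0,0,0,0,0],[2,0,0,0,0,0]]]'; python3 g.py
```

```text
t: 7.93
ee_pos: [0.5574, 0.0767, 0.1938]
orientation: [[-0.291, 0.957, -0.001], [0.957, 0.291, -0.0], [0.0, -0.001, -1.0]]
contact_force: [-0.0, -2.7, -0.1]
grip_width: 0.0
gripper_force: 1.3
t 7.9333 gate tcp mm [ 53.9   5.1 193.8] F gate [-0.8 -2.6 -0.1] tool in gate
 [[  -0.   100.    -0.1]
 [ 100.     0.     0. ]
 [   0.    -0.1 -100. ]]
t: 8.18
ee_pos: [0.5567, 0.0784, 0.1936]
orientation: [[-0.291, 0.957, -0.001], [0.957, 0.291, -0.001], [-0.0, -0.002, -1.0]]
contact_force: [-0.2, -1.9, -1.3]
grip_width: 0.0001
gripper_force: 1.5
t 8.1833 gate tcp mm [ 53.7   6.9 193.6] F gate [-0.7 -1.8 -1.3] tool in gate
 [[  -0.   100.    -0.2]
 [ 100.     0.    -0. ]
 [  -0.    -0.2 -100. ]]
```

```bash
for i in 1 2; do python3 -m handwheel '[[[1,0,0,0,0,0],[2,0,0,0,0,0],[2,0,0,0,0,0]]]' >/dev/null; python3 g.py; done
```

```text
t 8.4333 gate tcp mm [ 53.7   7.8 193.5] F gate [-2.1 -6.9 -3.6] tool in gate
 [[   0.   100.    -0.2]
 [ 100.    -0.    -0.3]
 [  -0.3   -0.2 -100. ]]
t 8.6833 gate tcp mm [ 53.7   8.3 193.5] F gate [-0.8 -8.5 -4.2] tool in gate
 [[   0.1  100.    -0.2]
 [ 100.    -0.1   -0.6]
 [  -0.6   -0.2 -100. ]]
```

```bash
python3 -m handwheel '[[[1,0,0,0,0,0],[2,0,0,0,0,0],[2,0,0,0,0,0]]]' >/dev/null; python3 g.py; python3 -m handwheel '[[[-4,0,0,0,0,0],[-12,0,0,0,0,0],[-25,0,0,0,0,0],[-35,0,-10,0,0,0],[-40,0,-35,0,0,0],[-40,-20,-70,0,0,0],[-40,-55,-90,0,0,0],[-40,-95,-100,0,0,0],[-40,-135,-100,0,0,0],[-40,-170,-100,0,0,0],[-40,-190,-100,0,0,0],[-40,-190,-100,0,0,0]]]';python3 g.py
python3 - <<'E'
from g import *
c=capture("scene");b=c["pixels"][130:230,240:360,::-1]
b=cv2.resize(b,(720,600))
u=proj(c,M+R@np.array([.0585,.0365,.211]));q=((u-[240,130])*6).astype(int);cv2.circle(b,tuple(int(i) for i in q),4,(0,0,255),-1)
cv2.imwrite("pics/c5.png",np.clip(1.5*b,0,255).astype('uint8'))
E
```

```text
t 8.9333 gate tcp mm [ 53.6   8.6 193.5] F gate [ -2.6 -12.4  -4.4] tool in gate
 [[   0.2  100.    -0.2]
 [ 100.    -0.2   -0.9]
 [  -0.9   -0.2 -100. ]]
t: 9.93
ee_pos: [0.3828, -0.0095, 0.2963]
orientation: [[-0.29, 0.957, 0.003], [0.957, 0.29, 0.0], [-0.0, 0.003, -1.0]]
contact_force: [0.6, 0.4, 0.6]
grip_width: -0.0003
gripper_force: 0.0
t 9.9333 gate tcp mm [-138.2  -26.7  296.3] F gate [0.7 0.2 0.6] tool in gate
 [[   0.1  100.     0.3]
 [ 100.    -0.1   -0. ]
 [  -0.     0.3 -100. ]]
```

View pics/c5.png

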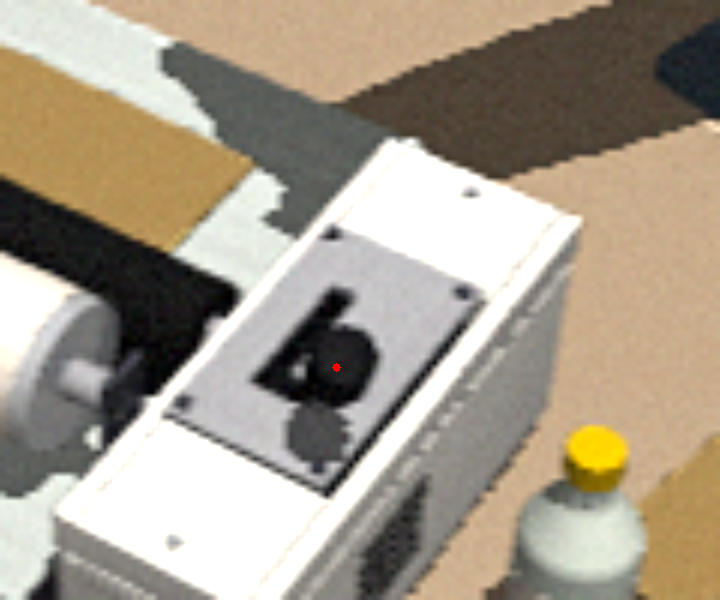

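The knob (about 342,365) is within a few crop pixels, about 2–3 mm, of the predicted notch end. The push met the hard stop, the robot is clear, and the glue and board haven't moved.

```bash
python3 -c "from station import *; print(sign_off())"
```

```text
the job is handed in; nothing more can be done
None
```

The lever was pushed to the back of its slot, then sideways to the hard stop at the end of the locking notch, and left there; the robot is clear of everything and the job was handed in at about 10 s.

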